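# Set the trim coater's gap and check it with a taper feeler

### The job

Turn the trim coater's dial until its pointer stands at the one long mark on its scale, which opens the gap between the two upright steel lips. Then take the taper feeler out of its wooden block and slide it straight down between the lips, until it drags snugly on both of them and the sprung plate has just begun to give (about 1.5 mm, with the feeler's scribed line near the lips), without forcing it deeper. Finish still holding the feeler in the gripper, steady and upright at that depth, with the dial still at the mark and nothing else on the worktop disturbed.

Things in the scene. Friction and masses are not known exactly. Their poses are not given: they have to be found in the camera images.
- dial (a joint): angle in rad of the coater's dial, a black bar knob on a round grey base: 0 to 2.8, growing clockwise seen from above from the first tick. Eight ticks 0.4 rad apart; the only long one, the target, is at 2.0. The pointer is the white line on one end of the bar: at 0 it points along the coater's -x, at 1.57 along its +y. Friction 0.08 N m; stays as left. Gap of the lips = 1.5 mm + 2 mm per rad
- dial_grip (a point): point on the dial's axis at the height to grip its bar, 57 mm above the worktop. The bar is 42 mm long, 14 mm thick (grip across the 14 mm) and 32 mm tall, its top 64 mm above the worktop; this frame turns with the knob: the bar lies along its x axis, the pointer end at -x
- coater: the coater, fixed to the worktop: aluminium deck 150 x 235 x 20 mm; origin at the centre of its underside, z up. The lips stand on its -y half, the dial on its +y half (axis 52 mm along +y). Its place and yaw vary
- gap (a point): middle of the gap between the lips as it is with the dial at the long tick (5.5 mm wide), at the height where they are nearest, 84 mm above the worktop; axes as the coater's: lips 64 mm long along x, gap measured along y. The lips' rounded tops (4 mm radius) end 4 mm higher; below, the gap is open 64 mm down to the deck
- fixed_lip: the fixed upright steel plate with rounded lip on the -y side of the gap; its face is 2.75 mm to -y of gap; origin at its foot on the deck under the face
- sprung_lip: the rounded lip of the sprung plate on the +y side of the gap; with the dial at the long tick its face rests 2.75 mm to +y of gap; origin at its foot, under the lip face
- sprung_plate (a joint): how far the feeler has pushed the sprung plate away from its rest, m, along the coater's +y: 0 at rest, preloaded with 4.5 N, then 1.5 N more per mm. 1.5 mm is the aim, more than 3.5 mm is forcing
- feeler: taper feeler, 90 g, standing tip down in its block, x along the block's x. Steel wedge 30 wide (x), 60 long, 2 thick (y) at the tip, 9.2 at the top, same slope on both faces; grey handle 44 (x) x 16 (y) mm, z = 60 to 110 mm. Dark line across its faces 42 mm above the tip. Origin mid tip, z up. Tip 29 mm below gap it touches both lips; at 42 mm it has pushed the sprung plate 1.5 mm
- feeler_tip (a point): middle of the blade's tip (lower end), axes as the feeler's
- feeler_grip (a point): point in the handle, 88 mm above the tip, 28 mm above the handle's lower shoulder; grip across the 16 mm (feeler's y)
- block: wooden block, fixed to the worktop, 70 x 60 x 70 mm, with a slot 34 (x) x 12 (y) mm, 64 mm deep, in which the feeler stands; its handle rests on the block's top. Origin at the centre of the underside. Lift the feeler 65 mm to clear it
- tape_roll: bystander: roll of masking tape lying flat, 104 mm across, 24 mm high; origin under its centre
- brush: bystander: paint brush lying down, 160 mm; origin at its middle, on the worktop
- filler_jar: bystander: filler jar, 68 mm across, 75 mm tall; origin under its centre
- mix_cup: bystander: white mixing cup, 84 mm across, 100 mm tall; origin under its centre
- scraper: bystander: flat scraper lying down, 200 mm; origin at its middle, on the worktop
- primer_tin: bystander: primer tin, 84 mm across, 100 mm tall; origin under its centre
- door_pull: bystander: steel cupboard pull lying flat, 110 mm wide; origin between its feet
There are look-alikes about, which are no part of the job. Leave any pink or yellow look-alike of the feeler alone.

How it is judged (in metres and radians):
On the way, in this order (a step that is already met when the one before it is completed fails the run):
1. the dial stands at the long mark (value of joint dial between 1.87 and 2.13 rad), for 0.3 s.
2. with the dial at the mark, the feeler's tip is between the lips (all of step 1 and z of feeler_tip in the frame of gap below -0.01 m and horizontal distance between feeler_tip and gap below 0.02 m), for 0.1 s.
At the end, for the whole second after the job is handed in: Dial within 0.13 rad of the long mark; feeler held by the fingers (over 2 N), still, upright within 0.1 rad, tip 28 to 58 mm below the lip line, within 20 mm of the gap middle; sprung plate pushed 0.4 to 3.0 mm; feeler presses the sprung lip over 2 N, the fixed lip over 0.5 N (all of step 1 and z of feeler_tip in the frame of gap between -0.058 and -0.028 m and horizontal distance between feeler_tip and gap below 0.02 m and angle between feeler's own z axis and vertical below 0.1 rad and value of joint sprung_plate between 0.0004 and 0.003 m and contact force between feeler and sprung_lip above 2 N and contact force between feeler and fixed_lip above 0.5 N and contact force between the fingers and feeler above 2 N and linear speed of feeler below 0.01 m/s); the arm keeps its last pose, push and grip.
It fails at once if the feeler was forced: sprung plate pushed more than 3.5 mm (value of joint sprung_plate above 0.0035 m).
It fails at once if a bystander was moved more than 30 mm (distance of any of tape_roll, brush, filler_jar, mix_cup, scraper, primer_tin, door_pull from where it was at the start of the episode above 0.03 m).
It also fails if it takes over 64 s, if anything falls off the work surface, if the arm or the gripper's body presses on something with over 40 N, if the wrist force passes 120 N, or if a joint passes its speed limit or range.

### The arm

A 6-joint arm with a two-finger parallel gripper is mounted at the origin on the work surface. World frame = base frame: x ahead of the robot, y to its left, z up, the work surface at z = 0. Lengths are in m, angles in degrees, forces in N, time in s.
With the tool pointing down it reaches from about 0.375 to 0.9 m from the base axis. Payload 3.1 kg.
Tool frame: the origin (TCP) lies between the finger pads; the fingertips stand 22 mm ahead of it and the grasp point (between the pads) lies 3 mm ahead of it; y points along the fingers, x is the direction in which the jaws open and shut, and the axes are right-handed (so a half turn about y gives the same grasp; the last joint's range is limited). The gripper opens to 87 mm and grips with 3 to 60 N. Pads are 19 mm wide; open, the fingers measure 117 mm over their backs; the gripper's body (75 mm by 190 mm) begins 51 mm behind the grasp point.
Start: joints at [53.027, 30.224, 82.088, -0, 67.689, -10.227], TCP at [0.281, 0.558, 0.211] pointing down, gripper open.
Joint ranges: [-176.69, 176.69], [-43.24, 126.21], [12.49, 139.97], [-82, 262], [0, 151.66], [-163.58, 163.58]. Speed limits (degrees/s): [159.86, 159.86, 180, 180, 180, 180].

### API

Orientations are given as a 3x3 rotation matrix whose columns are the frame's x, y, z axes.
In Python, from rig import bot, imaging, workorder gives the robot as it stands. The module is installed in compiled form; this text tells all that it offers.
- The arm moves only by the tool drive_tool, never from a script. Its argument "commands" is a list of rows, each an object of numbers: "dx", "dy", "dz": the shift along the tool's x, y, z normalised to -1 to 1, where 1 is 4 cm; "wx", "wy", "wz": the turn, a rotation vector about the tool's x, y, z normalised to -1 to 1, where 1 is pi/2 rad; "grip": the finger opening in mm, from 0 to 87. In form: [{"dx": .., "dy": .., "dz": .., "wx": .., "wy": .., "wz": .., "grip": ..}, ...]. A call has 1 to 8 rows; each row shifts and turns the commanded pose from where the row before left it, along the tool's axes as they then stand; what a row does not reach is not made up. A row lasts 1/8 s, in which the tool goes at most 62.5 mm and 10.7 degrees, less where a joint would pass 70% of its speed; a pose out of reach is approached as far as the arm can. A call with a number of a shift or a turn outside -1 to 1 is refused whole. A call with a gripper value outside its range is refused whole. The fingers move at their own pace and stop on an object; the grip force is fixed at half the most. Time passes only in rows, so rows that do not move let the fingers close. It gives the time, the measured TCP pose, the force and the opening at its end, in the units of the state.
- bot.read_state(): the state, without advancing time (a new reading comes with each control period).
- imaging.capture(name): name is "scene" or "top" or "wrist"; returns (picture, depth): 420x560x3 uint8, red, green, blue; 420x560 float32, m along the optical axis (not along the pixel's ray), 0 where there is no reading.
- imaging.get_calibration(name): a dict with "mtx" (3x3 intrinsics, pixels), "world_to_cam" (4x4, takes a point from world to camera coordinates). Camera axes: x right, y down, z forward; pixel columns grow to the right and rows downward; lengths in m; the calibration is good to about 2 mm. A picture is of the moment at which its call begins: read the wrist's pose just before it. get_calibration takes no time and is no camera call; for the wrist camera it gives the pose at the moment of the call.
- workorder.hand_in(): hands the job in, once; it reports no verdict.
The state is a dict: "time_s": time; "joint_positions": joint angles; "qvel": joint speeds; "tau": joint torques, N m; "position": TCP position; "tcp_rot": TCP orientation; "force": force on the tool from outside, world axes, zero at the start; "moment": the same for the moment, N m; "opening": opening from 0.0 (shut) to 1.0 (fully open).
Only numpy, scipy, OpenCV 4.12 (cv2) and the standard library are available. Lean on these libraries where they do the work, as an engineer would, in place of code of your own. Each camera call takes 0.05 s, during which the arm holds its last target. There are 200 camera calls.

## Working session

There is one attempt and no reset: what is moved stays moved. The work goes in short steps, Python scripts to look and compute and a tool call to move; the robot and the scene stay as the last step left them, time stands still between calls to the robot, and variables do not carry over. Pictures are saved under pics/ and viewed, on a budget of 10 in all, crops included, one or two more only if the job needs it, and the job is handed in when it is done.

Besides the shell and the picture viewer there is one more tool, called after ">>>" as a command line: name --argument value ..., lists and objects as JSON in quotes. drive_tool: Moves the arm, as the interface text tells. Its arguments: {"type":"object","properties":{"commands":{"type":"array"}},"required":["commands"]}

```bash
mkdir -p pics; cat > h.py <<'E'
import numpy as np, cv2
from rig import bot, imaging, workorder
def cap(name, tag):
    T=imaging.get_calibration(name); p,d=imaging.capture(name)
    np.savez(f'pics/{tag}.npz',p=p,d=d,K=T['mtx'],W=T['world_to_cam'])
    cv2.imwrite(f'pics/{tag}.png',p[:,:,::-1]); return p,d,T['mtx'],T['world_to_cam']
def load(tag):
    z=np.load(f'pics/{tag}.npz'); return z['p'],z['d'],z['K'],z['W']
def cloud(d,K,W):
    v,u=np.mgrid[:d.shape[0],:d.shape[1]]
    c=np.stack([(u-K[0,2])/K[0,0]*d,(v-K[1,2])/K[1,1]*d,d],-1)
    return (c-W[:3,3])@W[:3,:3]
def proj(P,K,W):
    c=W[:3,:3]@np.asarray(P)+W[:3,3]; q=K@c; return q[:2]/q[2]
E
python3 - <<'E'
from h import *
for n in('top','scene'):
    p,d,K,W=cap(n,n+'0'); print(n,K[0,0],(-W[:3,:3].T@W[:3,3]).round(3),(W[:3,:3]).round(2).tolist())
a=load('top0')[0];b=load('scene0')[0]
s=bot.read_state();print(s['time_s'],s['position'],s['tcp_rot'],s['force'],s['opening'])
E
```

```text
top 531.9077605662657 [0.325 0.027 1.368] [[0.02, -1.0, 0.01], [-0.99, -0.03, -0.17], [0.17, -0.01, -0.99]]
scene 533.5911830801648 [1.295 0.099 1.341] [[-0.08, 1.0, 0.0], [0.86, 0.07, -0.51], [-0.51, -0.04, -0.86]]
0.1 [0.28082458 0.55758815 0.21057352] [[ 4.50053354e-01 -1.17473277e-03 -8.93000895e-01]
 [ 8.92999597e-01 -1.56148613e-03  4.50054753e-01]
 [-1.92310258e-03 -9.99998091e-01  3.46283816e-04]] [ 0.09735881 -1.20200011  0.17760322] 1.0054725145242354
```

View pics/top0.png

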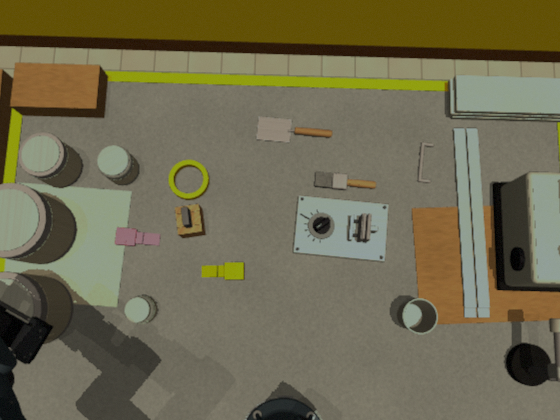

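View pics/scene0.png

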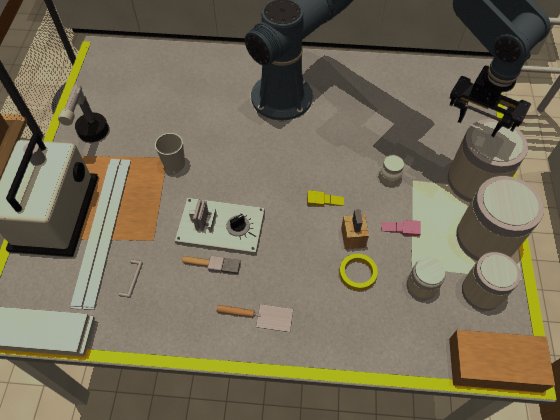

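Top: the feeler (dark handle) stands in the wooden block at (188,219). Its look-alikes are the pink one lying at (137,237) and the yellow one lying at (222,271). On the coater, the dial is at (320,225) and the lips at (363,228). In the scene view the block is at (356,231) and the dial at (238,224).

```bash
python3 - <<'E'
from h import *
def rect(P): 
    r=cv2.minAreaRect((P[:,:2]*1000).astype(np.float32)); return np.round(r[0],1),np.round(r[1],1),round(r[2],1)
rng={'top0':dict(coat=(285,400,190,268),blk=(170,210,200,240)),'scene0':dict(coat=(170,272,190,260),blk=(335,375,200,255))}
for t,b in rng.items():
    p,d,K,W=load(t);X=cloud(d,K,W)
    for n,(u0,u1,v0,v1) in b.items():
        Q=X[v0:v1,u0:u1].reshape(-1,3);C=p[v0:v1,u0:u1].reshape(-1,3)
        if n=='coat': 
            m=(Q[:,2]>.012)&(Q[:,2]<.027)
            mm=cv2.morphologyEx(m.reshape(v1-v0,u1-u0).astype(np.uint8),cv2.MORPH_OPEN,np.ones((3,3)))
            print(t,n,rect(Q[mm.ravel()>0]),np.median(Q[m,2]))
            for lo,hi in((.055,.072),(.075,.1)):
                k=(Q[:,2]>lo)&(Q[:,2]<hi);print('  ',lo,k.sum(),np.median(Q[k],0).round(4),rect(Q[k]))
        else:
            for lo,hi in((.06,.078),(.105,.13)):
                k=(Q[:,2]>lo)&(Q[:,2]<hi);print(t,n,lo,k.sum(),np.median(Q[k],0).round(4),rect(Q[k]))
    print()
a=[]
for t,(u0,u1,v0,v1) in {'top0':(285,400,190,268),'scene0':(170,272,190,260)}.items():
    a.append(cv2.resize(load(t)[0][v0:v1,u0:u1],(400,290),interpolation=3))
for t,(u0,u1,v0,v1) in {'top0':(110,250,190,290),'scene0':(305,425,180,266)}.items():
    a.append(cv2.resize(load(t)[0][v0:v1,u0:u1],(400,290),interpolation=3))
cv2.imwrite('pics/c1.png',np.vstack([np.hstack(a[:2]),np.hstack(a[2:])])[:,:,::-1])
E
```

```text
top0 coat (array([ 526.5, -135.1]), array([235.6, 150.7]), 85.6) 0.0207184394690443
   0.055 189 [ 0.5252 -0.1016  0.064 ] (array([ 530.7, -143.9]), array([152.8,  63.3]), 77.8)
   0.075 234 [ 0.5216 -0.1874  0.0866] (array([ 522.5, -188.1]), array([23.9, 64. ]), 85.1)
top0 blk 0.06 524 [0.526  0.2407 0.0708] (array([530.9, 248.6]), array([71.4, 60.8]), 10.0)
top0 blk 0.105 143 [0.529  0.2476 0.1206] (array([531. , 248.4]), array([45.4, 15.8]), 9.9)

scene0 coat (array([ 552.4, -136.7]), array([237.6, 203.3]), 86.7) 0.019451832309063083
   0.055 176 [ 0.5302 -0.1746  0.0621] (array([ 523.8, -141.8]), array([ 65.3, 155.9]), 2.9)
   0.075 171 [ 0.5261 -0.1869  0.0849] (array([ 524.4, -189.2]), array([25.7, 71.3]), 86.8)
scene0 blk 0.06 391 [0.5418 0.2413 0.0687] (array([530.9, 248.4]), array([75.7, 61.4]), 9.7)
scene0 blk 0.105 106 [0.5364 0.2486 0.1181] (array([531.7, 248.7]), array([47.3, 17.4]), 10.9)
```

View pics/c1.png

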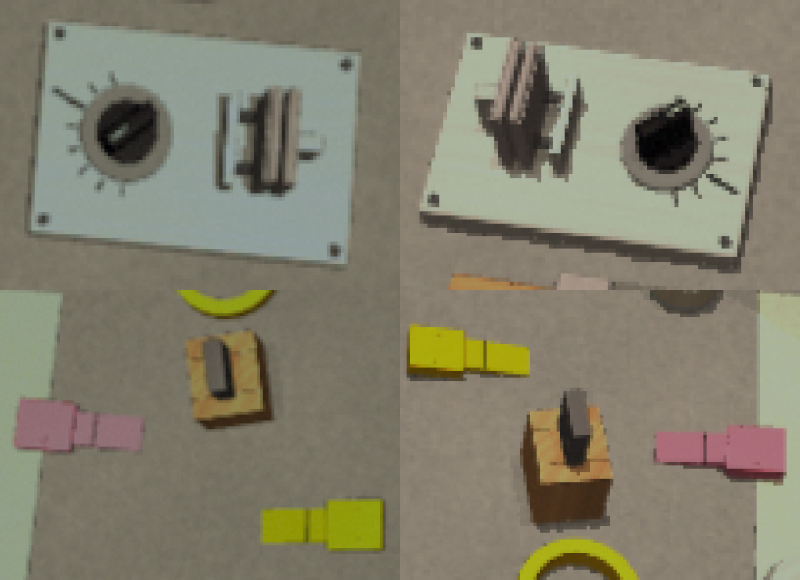

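The two views agree. The feeler is the dark-handled piece in the block, at (0.531, 0.2485), yaw 10°, handle top 0.12. The coater's centre is (0.5265, −0.135), yaw −4.4°, and the dial reads about 1 rad. Next I move above the dial.

>>> drive_tool --commands '[{"dx": -0.5, "dy": -0.6, "dz": -0.6}, {"dx": -0.85, "dy": -0.6, "dz": -0.95}, {"dx": -0.85, "dz": -0.95}, {"dx": -0.85, "dz": -0.95}, {"dx": -0.85, "dz": -0.95}, {"dx": -0.85, "dz": -0.95}, {"dx": -0.85, "dz": -0.95}, {"dx": -0.85, "dz": -0.95}]'

```text
schema error: expected keys dx, dy, dz, wx, wy, wz, grip
```

>>> drive_tool --commands '[{"dx": -0.85, "dz": -0.95}, {"dx": -0.85, "dz": -0.95}, {"dx": -0.85, "dz": -0.95}, {"dx": -0.85, "dz": -0.95}, {"dx": -0.85, "dz": -0.95}, {"dx": -0.85, "dz": -0.95}, {"dx": -0.9, "dz": -0.7}, {}]'

```text
schema error: expected keys dx, dy, dz, wx, wy, wz, grip
```

>>> drive_tool --commands '[{"wy": 0.1}, {"wy": 0.1}, {"wy": 0.1}, {"wy": 0.09}, {}, {}]'

```text
schema error: expected keys dx, dy, dz, wx, wy, wz, grip
```

```bash
python3 - <<'E'
from h import *
s=bot.read_state();print(s['time_s'],s['position'].round(4),s['tcp_rot'].round(3).tolist(),s['force'])
p,d,K,W=cap('wrist','w1'); print((-W[:3,:3].T@W[:3,3]).round(3),K[0,0],(d>0).mean())
E
```

```text
0.1 [0.2808 0.5576 0.2106] [[0.45, -0.001, -0.893], [0.893, -0.002, 0.45], [-0.002, -1.0, 0.0]] [ 0.09735881 -1.20200011  0.17760322]
[0.22  0.59  0.383] 291.29542475801526 0.9750510204081633
```

View pics/w1.png

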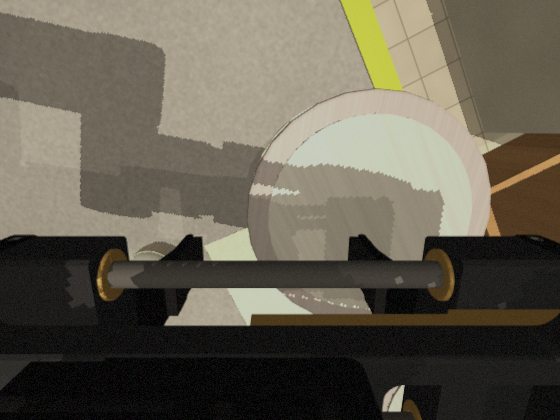

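The call needs every key in each row, so those moves were refused and nothing moved. The picture shows only the big tin under the start pose. It did tell me that the wrist camera sits 69 mm along the tool's +z and that the gripper hides the lower half of the view.

>>> drive_tool --commands '[{"dx": -0.5, "dy": -0.5, "dz": -0.6, "wx": 0, "wy": 0, "wz": 0, "grip": 60}, {"dx": -0.86, "dy": -0.5, "dz": -0.935, "wx": 0, "wy": 0, "wz": 0, "grip": 60}, {"dx": -0.86, "dy": 0, "dz": -0.935, "wx": 0, "wy": 0, "wz": 0, "grip": 60}, {"dx": -0.86, "dy": 0, "dz": -0.935, "wx": 0, "wy": 0, "wz": 0, "grip": 60}, {"dx": -0.86, "dy": 0, "dz": -0.935, "wx": 0, "wy": 0, "wz": 0, "grip": 60}, {"dx": -0.86, "dy": 0, "dz": -0.935, "wx": 0, "wy": 0, "wz": 0, "grip": 60}, {"dx": -0.86, "dy": 0, "dz": -0.935, "wx": 0, "wy": 0, "wz": 0, "grip": 60}, {"dx": -0.86, "dy": 0, "dz": -0.935, "wx": 0, "wy": 0, "wz": 0, "grip": 60}]'

```text
time_s: 1.15
position: [0.4194, 0.1951, 0.2514]
tcp_rot: [[0.45, 0.0, -0.893], [0.893, 0.0, 0.45], [0.0, -1.0, -0.0]]
force: [0.2, -0.2, 0.1]
opening: 0.694
```

>>> drive_tool --commands '[{"dx": -0.86, "dy": 0, "dz": -0.935, "wx": 0, "wy": 0, "wz": 0, "grip": 60}, {"dx": -0.86, "dy": 0, "dz": -0.935, "wx": 0, "wy": 0, "wz": 0, "grip": 60}, {"dx": -0.86, "dy": 0, "dz": -0.935, "wx": 0, "wy": 0, "wz": 0, "grip": 60}, {"dx": -0.86, "dy": 0, "dz": -0.935, "wx": 0, "wy": 0, "wz": 0, "grip": 60}, {"dx": -0.86, "dy": 0, "dz": -0.935, "wx": 0, "wy": 0, "wz": 0, "grip": 60}, {"dx": -0.86, "dy": 0, "dz": -0.935, "wx": 0, "wy": 0, "wz": 0, "grip": 60}, {"dx": -0.86, "dy": 0, "dz": -0.935, "wx": 0, "wy": 0, "wz": 0, "grip": 60}, {"dx": -0.86, "dy": 0, "dz": -0.935, "wx": 0, "wy": 0, "wz": 0, "grip": 60}]'

```text
time_s: 2.15
position: [0.5626, -0.1853, 0.2511]
tcp_rot: [[0.45, -0.0, -0.893], [0.893, 0.0, 0.45], [0.0, -1.0, 0.001]]
force: [0.2, 0.9, 0.1]
opening: 0.688
```

>>> drive_tool --commands '[{"dx": -0.86, "dy": 0, "dz": -0.935, "wx": 0, "wy": 0, "wz": 0, "grip": 60}, {"dx": -0.4, "dy": 0, "dz": -0.4, "wx": 0, "wy": 0, "wz": 0, "grip": 60}, {"dx": 0, "dy": 0, "dz": 0, "wx": 0, "wy": 0.1, "wz": 0, "grip": 60}, {"dx": 0, "dy": 0, "dz": 0, "wx": 0, "wy": 0.1, "wz": 0, "grip": 60}, {"dx": 0, "dy": 0, "dz": 0, "wx": 0, "wy": 0.1, "wz": 0, "grip": 60}, {"dx": 0, "dy": 0, "dz": 0, "wx": 0, "wy": 0.09, "wz": 0, "grip": 60}, {"dx": 0, "dy": 0, "dz": 0, "wx": 0, "wy": 0, "wz": 0, "grip": 60}]'

```text
time_s: 3.02
position: [0.5872, -0.2527, 0.251]
tcp_rot: [[0.881, -0.001, -0.473], [0.473, 0.001, 0.881], [-0.0, -1.0, 0.001]]
force: [0.0, 0.8, 0.5]
opening: 0.687
```

```bash
python3 - <<'E'
from h import *
s=bot.read_state();print(s['time_s'],s['position'].round(4),s['tcp_rot'].round(3).tolist(),s['force'])
p,d,K,W=cap('wrist','w2'); print((-W[:3,:3].T@W[:3,3]).round(3),K[0,0],(d>0).mean())
E
```

```text
3.025 [ 0.5872 -0.2527  0.251 ] [[0.881, -0.001, -0.473], [0.473, 0.001, 0.881], [-0.0, -1.0, 0.001]] [0.0446353  0.75945362 0.45929224]
[ 0.556 -0.19   0.424] 291.29542475801526 0.9750595238095238
```

View pics/w2.png

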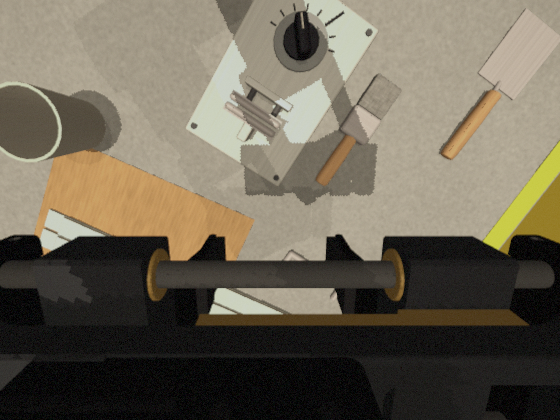

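The wrist view shows the dial at (302,38) with its bar upright in the picture and the pointer at the upper end. The lips are at about (255,112). Next I measure both from the depth image.

```bash
python3 - <<'E'
from h import *
p,d,K,W=load('w2');X=cloud(d,K,W)
u0,u1,v0,v1=180,380,0,190
Q=X[v0:v1,u0:u1].reshape(-1,3);C=p[v0:v1,u0:u1].reshape(-1,3).astype(int)
uu,vv=np.meshgrid(np.arange(u0,u1),np.arange(v0,v1));uv=np.stack([uu.ravel(),vv.ravel()],1)
def rect(P): r=cv2.minAreaRect((P[:,:2]*1000).astype(np.float32)); return np.round(r[0],1),np.round(r[1],1),round(r[2],1)
k=(Q[:,2]>.058)&(Q[:,2]<.07)&(uv[:,1]<75)
print('knob',k.sum(),Q[k].mean(0).round(4),np.median(Q[k,2]),rect(Q[k]))
k2=k&(C.min(1)>130);print('white',k2.sum(),Q[k2].mean(0).round(4) if k2.any() else '')
a=np.radians(-4.4);R=np.array([[np.cos(a),-np.sin(a)],[np.sin(a),np.cos(a)]]);O=np.array([.5265,-.1351])
L=(Q[:,:2]-O)@R   # coater frame
m=(Q[:,2]>.012)&(Q[:,2]<.027)
print('deck z',np.median(Q[m,2]),'L range',np.percentile(L[m],[1,99],axis=0).round(4).tolist())
m=(Q[:,2]>.078)&(Q[:,2]<.1);print('lips',rect(Q[m]),np.median(Q[m,2]),L[m].min(0).round(4),L[m].max(0).round(4))
h,e=np.histogram(L[m,1],np.arange(-.075,-.03,.001));print([(round(x,3),c) for x,c in zip(e,h) if c])
for x0 in(-.02,0,.02):
    mm=m&(abs(L[:,0]-x0)<.008); o=np.argsort(L[mm,1]); 
    for y in np.arange(-.07,-.035,.0015):
        j=(abs(L[:,0]-x0)<.008)&(abs(L[:,1]-y)<.00075)&(Q[:,2]>.01)
        print(x0,y.round(4),j.sum(),Q[j,2].max().round(4) if j.any() else '')  if x0==0 else None
s=p[0:75,265:340];cv2.imwrite('pics/c2.png',np.hstack([cv2.resize(s,(400,400),interpolation=3),cv2.resize(p[70:150,215:295],(400,400),interpolation=3)])[:,:,::-1])
E
```

```text
knob 534 [ 0.5326 -0.0828  0.0627] 0.06288165546083291 (array([532.7, -82.3]), array([14.1, 41.9]), 37.3)
white 0 
deck z 0.019192033513544843 L range [[-0.0704, -0.113], [0.1369, 0.1138]]
lips (array([ 525. , -187.1]), array([23.2, 63.9]), 85.8) 0.08597651810391889 [-0.0295 -0.0637] [ 0.0345 -0.0403]
[(np.float64(-0.064), np.int64(34)), (np.float64(-0.063), np.int64(50)), (np.float64(-0.062), np.int64(53)), (np.float64(-0.061), np.int64(52)), (np.float64(-0.06), np.int64(51)), (np.float64(-0.059), np.int64(56)), (np.float64(-0.058), np.int64(53)), (np.float64(-0.057), np.int64(53)), (np.float64(-0.056), np.int64(56)), (np.float64(-0.055), np.int64(50)), (np.float64(-0.054), np.int64(21)), (np.float64(-0.051), np.int64(17)), (np.float64(-0.05), np.int64(63)), (np.float64(-0.049), np.int64(48)), (np.float64(-0.048), np.int64(57)), (np.float64(-0.047), np.int64(58)), (np.float64(-0.046), np.int64(49)), (np.float64(-0.045), np.int64(61)), (np.float64(-0.044), np.int64(52)), (np.float64(-0.043), np.int64(50)), (np.float64(-0.042), np.int64(55)), (np.float64(-0.041), np.int64(28))]
0 -0.07 11 0.0652
0 -0.0685 13 0.0658
0 -0.067 12 0.0646
0 -0.0655 14 0.065
0 -0.064 11 0.0846
0 -0.0625 19 0.0849
0 -0.061 18 0.0875
0 -0.0595 21 0.0886
0 -0.058 20 0.0879
0 -0.0565 20 0.0884
0 -0.055 20 0.0876
0 -0.0535 18 0.0862
0 -0.052 13 0.0204
0 -0.0505 23 0.0854
0 -0.049 19 0.0878
0 -0.0475 21 0.0888
0 -0.046 21 0.0884
0 -0.0445 21 0.0887
0 -0.043 19 0.087
0 -0.0415 20 0.0845
0 -0.04 4 0.0838
0 -0.0385 4 0.02
0 -0.037 15 0.021
0 -0.0355 16 0.0209
```

View pics/c2.png

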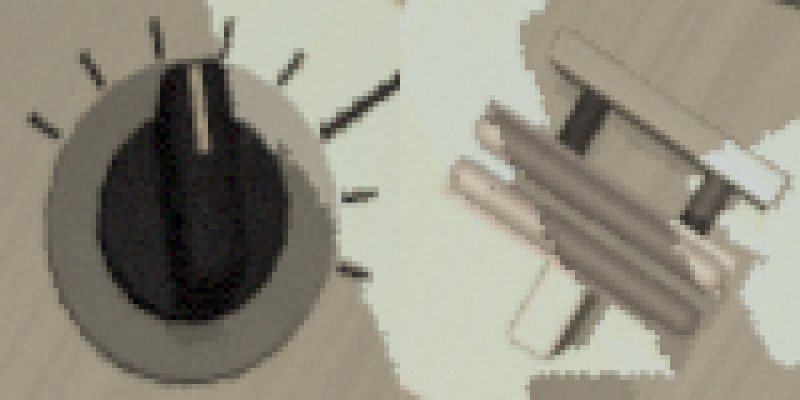

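```bash
cat >> h.py <<'E'
def plane(uv,z,K,W):
    r=np.linalg.inv(K)@np.array([*uv,1.]);r=W[:3,:3].T@r;c=-W[:3,:3].T@W[:3,3];return c+r*(z-c[2])/r[2]
def rect(P):
    r=cv2.minAreaRect((P[:,:2]*1000).astype(np.float32)); return np.round(r[0],1),np.round(r[1],1),round(r[2],1)
E
python3 - <<'E'
from h import *
p,d,K,W=load('w2');X=cloud(d,K,W)
s=75/400
a=plane((265+197*s,65*s),.064,K,W);b=plane((265+203*s,150*s),.064,K,W);print('white',a,b,np.degrees(np.arctan2(*(a-b)[[1,0]])))
Q=X[0:75,265:340].reshape(-1,3)
for lo,hi in((.058,.07),(.061,.067),(.0615,.066)):
    k=(Q[:,2]>lo)&(Q[:,2]<hi);q=Q[k];e=np.linalg.svd(q[:,:2]-q[:,:2].mean(0),full_matrices=0)[2][0]
    print(lo,k.sum(),rect(q),np.degrees(np.arctan2(e[1],e[0])))
t=plane((265+320*s,135*s),.02,K,W);t2=plane((265+400*s,80*s),.02,K,W);print('long',t,t2)
for c in((30,118),(57,135)),((83,52),(102,85)),((155,18),(158,58)),((230,22),(224,58)),((300,55),(281,82)),((400,80),(322,135)),((376,195),(343,197)):
    q=[plane((265+x*s,y*s),.02,K,W)for x,y in c];m=(q[0]+q[1])[:2]/2-[.532,-.0825];print('tick',np.degrees(np.arctan2(m[1],m[0])).round(1),end=' ')
E
```

```text
white [ 0.52221164 -0.06727417  0.064     ] [ 0.5308958  -0.08005665  0.064     ] 124.19140700506604
0.058 534 (array([532.7, -82.3]), array([14.1, 41.9]), 37.3) -52.52334378831252
0.061 488 (array([532.8, -82.6]), array([13.8, 41.3]), 37.5) -52.34469573142089
0.0615 457 (array([532.8, -82.6]), array([13.8, 41.3]), 37.5) -52.211322960978514
long [ 0.55007575 -0.05111234  0.02      ] [ 0.56047331 -0.03285179  0.02      ]
tick 176.0 tick 152.0 tick 128.9 tick 105.3 tick 82.5 tick 60.0 tick 37.4
```

The ticks come out at 176°, 152°, … with the long one at 60–61°, which matches the coater's yaw. The bar's pointer is at 127.4° (dial ≈ 0.84), so it needs 66.4° clockwise. The dial axis is at (0.5327, −0.0825).

>>> drive_tool --commands '[{"dx": 0, "dy": 0, "dz": 0, "wx": 0, "wy": -0.102, "wz": 0, "grip": 45}, {"dx": 0.3, "dy": 0, "dz": 0.84, "wx": 0, "wy": 0, "wz": 0, "grip": 45}, {"dx": 0.3, "dy": 0, "dz": 0.84, "wx": 0, "wy": 0, "wz": 0, "grip": 45}, {"dx": 0.3, "dy": 0.6, "dz": 0.84, "wx": 0, "wy": 0, "wz": 0, "grip": 45}, {"dx": 0.3, "dy": 0.8, "dz": 0.84, "wx": 0, "wy": 0, "wz": 0, "grip": 45}, {"dx": 0.3, "dy": 0.8, "dz": 0.84, "wx": 0, "wy": 0, "wz": 0, "grip": 45}, {"dx": 0, "dy": 0.8, "dz": 0, "wx": 0, "wy": 0, "wz": 0, "grip": 45}, {"dx": 0, "dy": 0, "dz": 0, "wx": 0, "wy": 0, "wz": 0, "grip": 45}]'

```text
time_s: 4.08
position: [0.5315, -0.0818, 0.1296]
tcp_rot: [[0.794, -0.005, -0.608], [0.608, 0.002, 0.794], [-0.003, -1.0, 0.005]]
force: [0.6, 0.4, -0.6]
opening: 0.52
```

>>> drive_tool --commands '[{"dx": 0, "dy": 0.6, "dz": -0.03, "wx": 0, "wy": 0, "wz": 0, "grip": 45}, {"dx": 0, "dy": 0.6, "dz": 0, "wx": 0, "wy": 0, "wz": 0, "grip": 45}, {"dx": 0, "dy": 0.5, "dz": 0, "wx": 0, "wy": 0, "wz": 0, "grip": 45}, {"dx": 0, "dy": 0.0, "dz": 0, "wx": 0, "wy": 0, "wz": 0, "grip": 45}, {"dx": 0, "dy": 0, "dz": 0, "wx": 0, "wy": 0, "wz": 0, "grip": 5}, {"dx": 0, "dy": 0, "dz": 0, "wx": 0, "wy": 0, "wz": 0, "grip": 5}, {"dx": 0, "dy": 0, "dz": 0, "wx": 0, "wy": 0, "wz": 0, "grip": 5}, {"dx": 0, "dy": 0, "dz": 0, "wx": 0, "wy": 0, "wz": 0, "grip": 5}]'

```text
time_s: 5.08
position: [0.5342, -0.0839, 0.0639]
tcp_rot: [[0.795, 0.001, -0.607], [0.607, -0.0, 0.795], [0.0, -1.0, -0.001]]
force: [-0.4, -0.1, 0.2]
opening: 0.149
```

The gripper holds the bar (about 13–14 mm opening). Now I turn it 66.4° clockwise.

>>> drive_tool --commands '[{"dx": 0, "dy": 0, "dz": 0, "wx": 0, "wy": 0.092, "wz": 0, "grip": 5}, {"dx": 0, "dy": 0, "dz": 0, "wx": 0, "wy": 0.092, "wz": 0, "grip": 5}, {"dx": 0, "dy": 0, "dz": 0, "wx": 0, "wy": 0.092, "wz": 0, "grip": 5}, {"dx": 0, "dy": 0, "dz": 0, "wx": 0, "wy": 0.092, "wz": 0, "grip": 5}, {"dx": 0, "dy": 0, "dz": 0, "wx": 0, "wy": 0.092, "wz": 0, "grip": 5}, {"dx": 0, "dy": 0, "dz": 0, "wx": 0, "wy": 0.092, "wz": 0, "grip": 5}, {"dx": 0, "dy": 0, "dz": 0, "wx": 0, "wy": 0.092, "wz": 0, "grip": 5}, {"dx": 0, "dy": 0, "dz": 0, "wx": 0, "wy": 0.092, "wz": 0, "grip": 5}]'

```text
time_s: 6.08
position: [0.534, -0.0838, 0.0635]
tcp_rot: [[0.873, -0.0, 0.487], [-0.487, 0.0, 0.873], [-0.0, -1.0, -0.0]]
force: [-0.5, -0.9, 0.1]
opening: 0.059
```

>>> drive_tool --commands '[{"dx": 0, "dy": 0, "dz": 0, "wx": 0, "wy": 0, "wz": 0, "grip": 5}, {"dx": 0, "dy": 0, "dz": 0, "wx": 0, "wy": 0, "wz": 0, "grip": 5}, {"dx": 0, "dy": 0, "dz": 0, "wx": 0, "wy": 0, "wz": 0, "grip": 5}]'

```text
time_s: 6.45
position: [0.534, -0.0838, 0.0635]
tcp_rot: [[0.876, 0.0, 0.482], [-0.482, -0.0, 0.876], [0.0, -1.0, 0.0]]
force: [-0.3, 0.5, 0.1]
opening: 0.053
```

The opening dropped to about 4.6 mm, so the grip came off the bar. I lift and look.

>>> drive_tool --commands '[{"dx": 0, "dy": 0, "dz": 0, "wx": 0, "wy": 0, "wz": 0, "grip": 45}, {"dx": 0, "dy": 0, "dz": 0, "wx": 0, "wy": 0, "wz": 0, "grip": 45}, {"dx": 0, "dy": -0.9, "dz": 0, "wx": 0, "wy": 0, "wz": 0, "grip": 45}, {"dx": 0, "dy": -0.9, "dz": -0.9, "wx": 0, "wy": 0, "wz": 0, "grip": 45}, {"dx": 0, "dy": -0.9, "dz": -0.9, "wx": 0, "wy": 0, "wz": 0, "grip": 45}, {"dx": 0, "dy": -0.9, "dz": -0.9, "wx": 0, "wy": 0, "wz": 0, "grip": 45}, {"dx": 0, "dy": 0, "dz": 0, "wx": 0, "wy": 0, "wz": 0, "grip": 45}]'

```text
time_s: 7.32
position: [0.4828, -0.1812, 0.2102]
tcp_rot: [[0.874, 0.006, 0.486], [-0.486, -0.004, 0.874], [0.007, -1.0, -0.001]]
force: [-0.1, 0.4, 0.1]
opening: 0.512
```

```bash
python3 - <<'E'
from h import *
s=bot.read_state();print(s['time_s'],s['position'].round(4),s['tcp_rot'].round(3).tolist(),s['force'],s['opening'])
p,d,K,W=cap('wrist','w3');X=cloud(d,K,W)
c=proj([.5327,-.0825,.06],K,W).round().astype(int);print(c)
q=X.reshape(-1,3);k=(q[:,2]>.059)&(q[:,2]<.069)&(np.hypot(q[:,0]-.5327,q[:,1]+.0825)<.035)
print(k.sum(),rect(q[k]),np.median(q[k,2]))
x,y=np.clip(c-60,0,[440,300]);cv2.imwrite('pics/c3.png',cv2.resize(p[y:y+120,x:x+120],(480,480),interpolation=3)[:,:,::-1])
E
```

```text
7.325 [ 0.4828 -0.1812  0.2102] [[0.874, 0.006, 0.486], [-0.486, -0.004, 0.874], [0.007, -1.0, -0.001]] [-0.1114083   0.4442067   0.14033198] 0.5122264504619493
[269  91]
575 (array([532.8, -82.3]), array([13.9, 41.6]), 37.2) 0.06286110175693814
```

View pics/c3.png

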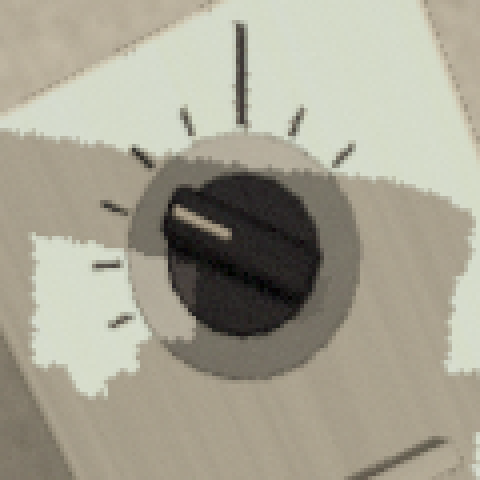

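The dial hasn't moved at all (bar still at 127.2°), so the fingers closed over it without catching it. I use the wrist depth to see where the fingertips really are.

```bash
python3 - <<'E'
from h import *
s=bot.read_state();P=s['position'];R=s['tcp_rot']
for t in('w2','w3'):
    p,d,K,W=load(t)
    Pt,Rt=(P,R) if t=='w3' else (np.array([.5872,-.2527,.251]),np.array([[.881,-.001,-.473],[.473,.001,.881],[0,-1,.001]]))
    T=(cloud(d,K,W)-Pt)@Rt
    m=(d>0)&(d<.3)&(abs(T[...,2])<.04);q=T[m]
    print(t,m.sum(),q[:,1].max(),(-W[:3,:3].T@W[:3,3]-Pt)@Rt, (W[:3,:3]@Rt).round(3).tolist())
    for y in np.arange(-.12,.04,.01):
        k=(abs(q[:,1]-y)<.005)
        if k.sum()>20: print(y.round(2),k.sum(),'neg x',q[k&(q[:,0]<0)][:,0].max().round(3) if (k&(q[:,0]<0)).any() else '','pos',q[k&(q[:,0]>0)][:,0].min().round(3) if (k&(q[:,0]>0)).any() else '','z',np.percentile(q[k][:,2],[5,95]).round(3))
    fp=[proj(Pt+Rt@np.array([x,.022,.0]),K,W).round() for x in(-.03,0,.03)];print(fp)
E
```

```text
w2 89944 -0.009298434152709048 [ 0.00184085 -0.17250098  0.06988332] [[1.0, 0.0, 0.001], [0.001, -0.257, -0.967], [-0.0, 0.966, -0.256]]
-0.12 24579 neg x -0.0 pos 0.0 z [0.018 0.026]
-0.11 7953 neg x -0.0 pos 0.0 z [0.023 0.026]
-0.1 29675 neg x -0.0 pos 0.0 z [-0.011  0.038]
-0.09 8545 neg x -0.0 pos 0.0 z [-0.022  0.038]
-0.08 1375 neg x -0.032 pos 0.036 z [0.004 0.037]
-0.07 553 neg x -0.032 pos 0.036 z [-0.005  0.011]
-0.06 931 neg x -0.028 pos 0.032 z [-0.008  0.004]
-0.05 184 neg x -0.028 pos 0.032 z [-0.009  0.011]
-0.04 383 neg x -0.028 pos 0.032 z [-0.007  0.011]
-0.03 373 neg x -0.028 pos 0.032 z [0.005 0.011]
-0.02 357 neg x -0.028 pos 0.032 z [0.001 0.011]
-0.01 162 neg x -0.028 pos 0.032 z [-0.002  0.011]
[array([230., 233.]), array([273., 233.]), array([315., 233.])]
w3 89677 0.12676036690442696 [ 0.00219581 -0.17420454  0.07039257] [[1.0, -0.003, -0.001], [-0.001, -0.258, -0.966], [0.003, 0.966, -0.258]]
-0.12 23512 neg x -0.0 pos 0.0 z [0.017 0.026]
-0.11 17939 neg x -0.0 pos 0.0 z [-0.009  0.037]
-0.1 17880 neg x -0.0 pos 0.0 z [-0.012  0.038]
-0.09 7206 neg x -0.0 pos 0.001 z [-0.025  0.038]
-0.08 1382 neg x -0.024 pos 0.029 z [-0.029  0.037]
-0.07 343 neg x -0.024 pos 0.029 z [-0.003  0.011]
-0.06 803 neg x -0.02 pos 0.025 z [-0.008  0.004]
-0.05 149 neg x -0.02 pos 0.025 z [-0.008  0.012]
-0.04 393 neg x -0.02 pos 0.025 z [0.007 0.012]
-0.03 330 neg x -0.019 pos 0.025 z [0.005 0.012]
-0.02 310 neg x -0.019 pos 0.025 z [0.001 0.012]
-0.01 97 neg x -0.019 pos 0.025 z [-0.003  0.012]
[array([229., 232.]), array([271., 232.]), array([313., 232.])]
```

The wrist depth puts the visible fingertips 9 mm behind the reported TCP, not 22 mm ahead. The real grasp point is therefore about 28–31 mm higher than reported, which explains the miss: at TCP 0.064 the tips were at 0.073, above the bar. The jaw centre is also off by about (+2.5, +2) mm in tool x/z. I correct for both and go back.

>>> drive_tool --commands '[{"dx": -0.03, "dy": 0, "dz": 0.9, "wx": 0, "wy": 0, "wz": 0, "grip": 45}, {"dx": -0.03, "dy": 0, "dz": 0.9, "wx": 0, "wy": 0, "wz": 0, "grip": 45}, {"dx": -0.03, "dy": 0, "dz": 0.9, "wx": 0, "wy": 0, "wz": 0, "grip": 45}, {"dx": 0, "dy": 0.4, "dz": 0, "wx": 0, "wy": -0.105, "wz": 0, "grip": 40}, {"dx": 0, "dy": 0.4, "dz": 0, "wx": 0, "wy": -0.105, "wz": 0, "grip": 40}, {"dx": 0, "dy": 0.4, "dz": 0, "wx": 0, "wy": -0.105, "wz": 0, "grip": 40}, {"dx": 0, "dy": 0.4, "dz": 0, "wx": 0, "wy": -0.105, "wz": 0, "grip": 40}, {"dx": 0, "dy": 0.4, "dz": 0, "wx": 0, "wy": -0.105, "wz": 0, "grip": 40}]'

```text
time_s: 8.38
position: [0.5297, -0.0801, 0.1251]
tcp_rot: [[0.947, -0.004, -0.321], [0.321, 0.002, 0.947], [-0.003, -1.0, 0.003]]
force: [0.7, -0.0, -0.2]
opening: 0.458
```

>>> drive_tool --commands '[{"dx": 0, "dy": 0.4, "dz": 0, "wx": 0, "wy": -0.105, "wz": 0, "grip": 40}, {"dx": 0, "dy": 0.4, "dz": 0, "wx": 0, "wy": -0.105, "wz": 0, "grip": 40}, {"dx": 0, "dy": 0, "dz": 0, "wx": 0, "wy": 0, "wz": 0, "grip": 40}, {"dx": 0, "dy": 0, "dz": 0, "wx": 0, "wy": 0, "wz": 0, "grip": 40}]'

```text
time_s: 8.88
position: [0.5306, -0.0812, 0.0949]
tcp_rot: [[0.797, -0.001, -0.604], [0.604, 0.001, 0.797], [-0.001, -1.0, 0.001]]
force: [0.6, 0.0, 0.8]
opening: 0.461
```

>>> drive_tool --commands '[{"dx": -0.04, "dy": 0.3, "dz": -0.107, "wx": 0, "wy": 0, "wz": 0, "grip": 40}, {"dx": 0, "dy": 0.4, "dz": 0, "wx": 0, "wy": 0, "wz": 0, "grip": 40}, {"dx": 0, "dy": 0.4, "dz": 0, "wx": 0, "wy": 0, "wz": 0, "grip": 40}, {"dx": 0, "dy": 0.3, "dz": 0, "wx": 0, "wy": 0, "wz": 0, "grip": 40}, {"dx": 0, "dy": 0.2, "dz": 0, "wx": 0, "wy": 0, "wz": 0, "grip": 40}, {"dx": 0, "dy": 0, "dz": 0, "wx": 0, "wy": 0, "wz": 0, "grip": 40}, {"dx": 0, "dy": 0, "dz": 0, "wx": 0, "wy": 0, "wz": 0, "grip": 40}]'

```text
time_s: 9.75
position: [0.5325, -0.0865, 0.0317]
tcp_rot: [[0.796, 0.001, -0.605], [0.605, -0.0, 0.796], [0.0, -1.0, -0.001]]
force: [-0.1, -0.5, -0.2]
opening: 0.463
```

>>> drive_tool --commands '[{"dx": 0, "dy": 0, "dz": 0, "wx": 0, "wy": 0, "wz": 0, "grip": 5}, {"dx": 0, "dy": 0, "dz": 0, "wx": 0, "wy": 0, "wz": 0, "grip": 5}, {"dx": 0, "dy": 0, "dz": 0, "wx": 0, "wy": 0, "wz": 0, "grip": 5}, {"dx": 0, "dy": 0, "dz": 0, "wx": 0, "wy": 0, "wz": 0, "grip": 5}, {"dx": 0, "dy": 0, "dz": 0, "wx": 0, "wy": 0, "wz": 0, "grip": 5}, {"dx": 0, "dy": 0, "dz": 0, "wx": 0, "wy": 0, "wz": 0, "grip": 5}]'

```text
time_s: 10.5
position: [0.533, -0.086, 0.0317]
tcp_rot: [[0.796, 0.002, -0.605], [0.605, 0.0, 0.796], [0.002, -1.0, -0.001]]
force: [2.8, 4.8, 0.7]
opening: 0.162
```

The bar is held (14.1 mm opening). I turn it, shifting slightly to keep the jaw centre on the axis.

>>> drive_tool --commands '[{"dx": -0.008, "dy": 0, "dz": 0.008, "wx": 0, "wy": 0.092, "wz": 0, "grip": 5}, {"dx": -0.008, "dy": 0, "dz": 0.008, "wx": 0, "wy": 0.092, "wz": 0, "grip": 5}, {"dx": -0.008, "dy": 0, "dz": 0.008, "wx": 0, "wy": 0.092, "wz": 0, "grip": 5}, {"dx": -0.008, "dy": 0, "dz": 0.008, "wx": 0, "wy": 0.092, "wz": 0, "grip": 5}, {"dx": -0.008, "dy": 0, "dz": 0.008, "wx": 0, "wy": 0.092, "wz": 0, "grip": 5}, {"dx": -0.008, "dy": 0, "dz": 0.008, "wx": 0, "wy": 0.092, "wz": 0, "grip": 5}, {"dx": -0.008, "dy": 0, "dz": 0.008, "wx": 0, "wy": 0.092, "wz": 0, "grip": 5}, {"dx": -0.008, "dy": 0, "dz": 0.008, "wx": 0, "wy": 0.094, "wz": 0, "grip": 5}]'

```text
time_s: 11.5
position: [0.5294, -0.0861, 0.0317]
tcp_rot: [[0.872, -0.0, 0.49], [-0.49, -0.003, 0.872], [0.001, -1.0, -0.002]]
force: [-1.4, -4.8, 0.3]
opening: 0.16
```

>>> drive_tool --commands '[{"dx": 0, "dy": 0, "dz": 0, "wx": 0, "wy": 0, "wz": 0, "grip": 5}, {"dx": 0, "dy": 0, "dz": 0, "wx": 0, "wy": 0, "wz": 0, "grip": 5}, {"dx": 0, "dy": 0, "dz": 0, "wx": 0, "wy": 0, "wz": 0, "grip": 5}]'

```text
time_s: 11.88
position: [0.5294, -0.0861, 0.0317]
tcp_rot: [[0.875, 0.0, 0.484], [-0.484, -0.002, 0.875], [0.001, -1.0, -0.002]]
force: [-1.5, -5.2, 3.1]
opening: 0.16
```

>>> drive_tool --commands '[{"dx": 0, "dy": 0, "dz": 0, "wx": 0, "wy": 0, "wz": 0, "grip": 45}, {"dx": 0, "dy": 0, "dz": 0, "wx": 0, "wy": 0, "wz": 0, "grip": 45}, {"dx": 0, "dy": 0, "dz": 0, "wx": 0, "wy": 0, "wz": 0, "grip": 45}, {"dx": 0, "dy": -0.9, "dz": 0, "wx": 0, "wy": 0, "wz": 0, "grip": 45}, {"dx": 0, "dy": -0.95, "dz": -0.5, "wx": 0, "wy": 0, "wz": 0, "grip": 45}, {"dx": 0, "dy": -0.95, "dz": -0.95, "wx": 0, "wy": 0, "wz": 0, "grip": 45}, {"dx": 0, "dy": -0.95, "dz": -0.95, "wx": 0, "wy": 0, "wz": 0, "grip": 45}, {"dx": 0, "dy": -0.95, "dz": -0.95, "wx": 0, "wy": 0, "wz": 0, "grip": 45}]'

```text
time_s: 12.88
position: [0.4632, -0.2019, 0.2206]
tcp_rot: [[0.874, -0.0, 0.487], [-0.487, 0.0, 0.874], [-0.0, -1.0, 0.0]]
force: [1.1, -0.6, -0.2]
opening: 0.52
```

>>> drive_tool --commands '[{"dx": 0, "dy": 0, "dz": -0.95, "wx": 0, "wy": 0, "wz": 0, "grip": 45}, {"dx": 0, "dy": 0, "dz": -0.95, "wx": 0, "wy": 0, "wz": 0, "grip": 45}, {"dx": 0, "dy": 0, "dz": -0.95, "wx": 0, "wy": 0, "wz": 0, "grip": 45}, {"dx": 0, "dy": 0, "dz": 0, "wx": 0, "wy": 0, "wz": 0, "grip": 45}, {"dx": 0, "dy": 0, "dz": 0, "wx": 0, "wy": 0, "wz": 0, "grip": 45}]'

```text
time_s: 13.5
position: [0.4084, -0.3001, 0.2192]
tcp_rot: [[0.873, -0.0, 0.488], [-0.488, 0.001, 0.873], [-0.001, -1.0, 0.001]]
force: [-0.4, 0.6, -0.2]
opening: 0.513
```

```bash
python3 - <<'E'
from h import *
s=bot.read_state();print(s['time_s'],s['position'].round(4))
p,d,K,W=cap('wrist','w4');X=cloud(d,K,W);Q=X.reshape(-1,3)
k=(Q[:,2]>.059)&(Q[:,2]<.069)&(np.hypot(Q[:,0]-.5327,Q[:,1]+.0825)<.035)
print('knob',k.sum(),rect(Q[k]))
a=np.radians(-4.4);R=np.array([[np.cos(a),-np.sin(a)],[np.sin(a),np.cos(a)]]);O=np.array([.5265,-.1351])
L=(Q[:,:2]-O)@R
m=(Q[:,2]>.078)&(Q[:,2]<.1)&(abs(L[:,0])<.06)&(abs(L[:,1]+.05)<.04)
print('lips',rect(Q[m]),proj([.525,-.187,.085],K,W))
for xr in(-.02,0,.02):
    h,e=np.histogram(L[m&(abs(L[:,0]-xr-.0025)<.01),1],np.arange(-.07,-.03,.001));print(xr,[(round(float(x)*1000),int(c)) for x,c in zip(e,h) if c or -.056<x<-.044])
cv2.imwrite('pics/w4b.png',cv2.resize(p[0:230],(800,328))[:,:,::-1])
E
```

```text
13.5 [ 0.4084 -0.3001  0.2192]
knob 0 (array([0., 0.]), array([0., 0.]), 0.0)
lips (array([ 525.2, -186.3]), array([25.9, 64.3]), 85.8) [323.95495931  38.2535243 ]
-0.02 [(-65, 6), (-64, 32), (-63, 25), (-62, 33), (-61, 29), (-60, 23), (-59, 27), (-58, 26), (-57, 24), (-56, 18), (-55, 17), (-54, 0), (-53, 0), (-52, 0), (-51, 0), (-50, 0), (-49, 21), (-48, 33), (-47, 31), (-46, 25), (-45, 23), (-44, 26), (-43, 24), (-42, 19), (-41, 13), (-40, 24), (-39, 13)]
0 [(-65, 2), (-64, 37), (-63, 25), (-62, 31), (-61, 31), (-60, 24), (-59, 28), (-58, 22), (-57, 22), (-56, 23), (-55, 15), (-54, 0), (-53, 0), (-52, 0), (-51, 0), (-50, 0), (-49, 19), (-48, 35), (-47, 27), (-46, 26), (-45, 25), (-44, 26), (-43, 25), (-42, 15), (-41, 16), (-40, 23), (-39, 19)]
0.02 [(-65, 1), (-64, 34), (-63, 24), (-62, 35), (-61, 31), (-60, 25), (-59, 26), (-58, 26), (-57, 24), (-56, 22), (-55, 18), (-54, 3), (-53, 0), (-52, 0), (-51, 0), (-50, 0), (-49, 17), (-48, 33), (-47, 26), (-46, 33), (-45, 23), (-44, 22), (-43, 24), (-42, 22), (-41, 14), (-40, 24), (-39, 20)]
```

View pics/w4b.png

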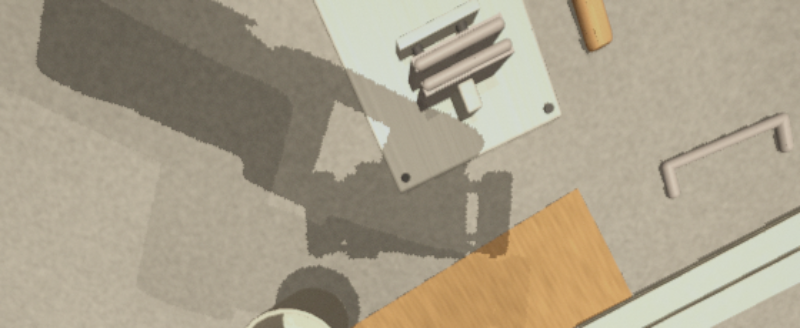

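The lips are now about 5.3–5.5 mm apart (gap centre ≈ (0.5252, −0.1862)), but I backed off too far to see the dial. I check it on the way to the feeler, from the depth only.

>>> drive_tool --commands '[{"dx": 0.04, "dy": 0, "dz": 0.875, "wx": 0, "wy": 0, "wz": 0, "grip": 45}, {"dx": 0.04, "dy": 0, "dz": 0.875, "wx": 0, "wy": 0, "wz": 0, "grip": 45}, {"dx": 0.04, "dy": 0, "dz": 0.875, "wx": 0, "wy": 0, "wz": 0, "grip": 45}, {"dx": 0.04, "dy": 0, "dz": 0.875, "wx": 0, "wy": 0, "wz": 0, "grip": 45}, {"dx": 0, "dy": 0, "dz": 0, "wx": 0, "wy": 0, "wz": 0, "grip": 45}]'

```text
time_s: 14.18
position: [0.4831, -0.1786, 0.2194]
tcp_rot: [[0.876, -0.0, 0.482], [-0.482, 0.001, 0.876], [-0.001, -1.0, 0.001]]
force: [-0.0, 1.2, -1.0]
opening: 0.511
```

```bash
python3 - <<'E'
from h import *
s=bot.read_state();print(s['time_s'],s['position'].round(4))
p,d,K,W=cap('wrist','w5');X=cloud(d,K,W);Q=X.reshape(-1,3)
k=(Q[:,2]>.059)&(Q[:,2]<.069)&(np.hypot(Q[:,0]-.5327,Q[:,1]+.0825)<.035)
print('knob',k.sum(),rect(Q[k]))
k=(Q[:,2]>.078)&(Q[:,2]<.1)&(abs(Q[:,0]-.525)<.05)&(abs(Q[:,1]+.187)<.03);print('lips',rect(Q[k]),Q[k,2].max())
E
```

```text
14.175 [ 0.4831 -0.1786  0.2194]
knob 531 (array([533. , -82.5]), array([41., 13.]), 60.9)
lips (array([ 525.4, -186.1]), array([26. , 63.9]), 86.2) 0.08888580787030781
```

>>> drive_tool --commands '[{"dx": -0.745, "dy": -0.2, "dz": 0.88, "wx": 0, "wy": 0, "wz": 0, "grip": 45}, {"dx": -0.745, "dy": -0.2, "dz": 0.88, "wx": 0, "wy": 0, "wz": 0, "grip": 45}, {"dx": -0.745, "dy": -0.2, "dz": 0.88, "wx": 0, "wy": 0, "wz": 0, "grip": 45}, {"dx": -0.745, "dy": 0, "dz": 0.88, "wx": 0, "wy": 0, "wz": 0, "grip": 45}, {"dx": -0.745, "dy": 0, "dz": 0.88, "wx": 0, "wy": 0, "wz": 0, "grip": 45}, {"dx": -0.745, "dy": 0, "dz": 0.88, "wx": 0, "wy": 0, "wz": 0, "grip": 45}, {"dx": -0.745, "dy": 0, "dz": 0.88, "wx": 0, "wy": 0, "wz": 0, "grip": 45}, {"dx": -0.745, "dy": 0, "dz": 0.88, "wx": 0, "wy": 0, "wz": 0, "grip": 45}]'

```text
time_s: 15.22
position: [0.4111, 0.181, 0.2436]
tcp_rot: [[0.873, 0.0, 0.488], [-0.488, -0.0, 0.873], [0.001, -1.0, -0.0]]
force: [-0.5, -0.7, -0.3]
opening: 0.515
```

>>> drive_tool --commands '[{"dx": -0.745, "dy": 0, "dz": 0.88, "wx": 0, "wy": 0, "wz": 0, "grip": 45}, {"dx": 0, "dy": 0, "dz": 0, "wx": 0, "wy": 0.094, "wz": 0, "grip": 45}, {"dx": 0, "dy": 0, "dz": 0, "wx": 0, "wy": 0.094, "wz": 0, "grip": 45}, {"dx": 0, "dy": 0, "dz": 0, "wx": 0, "wy": 0.094, "wz": 0, "grip": 45}, {"dx": 0, "dy": 0, "dz": 0, "wx": 0, "wy": 0.094, "wz": 0, "grip": 45}, {"dx": 0, "dy": 0, "dz": 0, "wx": 0, "wy": 0.094, "wz": 0, "grip": 45}, {"dx": 0, "dy": 0, "dz": 0, "wx": 0, "wy": 0.094, "wz": 0, "grip": 45}, {"dx": 0, "dy": 0, "dz": 0, "wx": 0, "wy": 0, "wz": 0, "grip": 45}]'

```text
time_s: 16.23
position: [0.4026, 0.225, 0.2434]
tcp_rot: [[0.176, -0.0, 0.984], [-0.984, -0.0, 0.176], [0.0, -1.0, -0.0]]
force: [0.5, 0.5, 0.2]
opening: 0.517
```

```bash
python3 - <<'E'
from h import *
s=bot.read_state();P=s['position'];R=s['tcp_rot'];print(s['time_s'],P.round(4),R.round(3).tolist())
p,d,K,W=cap('wrist','w6');X=cloud(d,K,W);Q=X.reshape(-1,3)
near=np.hypot(Q[:,0]-.531,Q[:,1]-.2485)<.06
for lo,hi in((.062,.078),(.113,.126)):
    k=(Q[:,2]>lo)&(Q[:,2]<hi)&near;print(lo,k.sum(),rect(Q[k]),np.median(Q[k,2]),np.percentile(Q[k,2],98))
print(proj([.531,.2485,.12],K,W))
T=(X-P)@R;m=(d>0)&(d<.25)&(T[...,1]>-.07)&(abs(T[...,2])<.03);q=T[m]
print('tips',q[:,1].max(),q[q[:,0]<0][:,0].max(),q[q[:,0]>0][:,0].min(),np.percentile(q[:,2],[2,98]))
E
```

```text
16.225 [0.4026 0.225  0.2434] [[0.176, -0.0, 0.984], [-0.984, -0.0, 0.176], [0.0, -1.0, -0.0]]
0.062 2809 (array([532.7, 249.5]), array([69.6, 60. ]), 10.1) 0.06910061110619121 0.07069569697296535
0.113 887 (array([532.8, 249.5]), array([43.8, 16. ]), 9.7) 0.11898864872141525 0.12061603728494737
[275.22913499  64.82686531]
tips -0.00951305108284144 -0.02241228593617773 0.02197273882047455 [-0.0064464   0.01327937]
```

The dial is verified at 60.9° (the long mark is at about 61°). The feeler's handle is at (0.5328, 0.2496), yaw 9.8°, top at 0.120. I approach from above.

>>> drive_tool --commands '[{"dx": -0.014, "dy": 0.3, "dz": 0.81, "wx": 0, "wy": 0, "wz": 0, "grip": 45}, {"dx": -0.014, "dy": 0.6, "dz": 0.81, "wx": 0, "wy": 0, "wz": 0, "grip": 45}, {"dx": -0.014, "dy": 0.7, "dz": 0.81, "wx": 0, "wy": 0, "wz": 0, "grip": 45}, {"dx": -0.014, "dy": 0.6, "dz": 0.81, "wx": 0, "wy": 0, "wz": 0, "grip": 45}, {"dx": 0, "dy": 0, "dz": 0, "wx": 0, "wy": 0, "wz": 0, "grip": 45}, {"dx": 0, "dy": 0, "dz": 0, "wx": 0, "wy": 0, "wz": 0, "grip": 45}]'

```text
time_s: 17.02
position: [0.5289, 0.2501, 0.1555]
tcp_rot: [[0.176, -0.002, 0.984], [-0.984, -0.0, 0.176], [0.0, -1.0, -0.002]]
force: [-0.2, -0.3, -0.5]
opening: 0.518
```

>>> drive_tool --commands '[{"dx": 0, "dy": 0.6, "dz": 0.01, "wx": 0, "wy": 0, "wz": 0, "grip": 45}, {"dx": 0, "dy": 0.6, "dz": 0, "wx": 0, "wy": 0, "wz": 0, "grip": 45}, {"dx": 0, "dy": 0.6, "dz": 0, "wx": 0, "wy": 0, "wz": 0, "grip": 45}, {"dx": 0, "dy": 0.34, "dz": 0, "wx": 0, "wy": 0, "wz": 0, "grip": 45}, {"dx": 0, "dy": 0, "dz": 0, "wx": 0, "wy": 0, "wz": 0, "grip": 45}, {"dx": 0, "dy": 0, "dz": 0, "wx": 0, "wy": 0, "wz": 0, "grip": 45}]'

```text
time_s: 17.77
position: [0.5308, 0.2507, 0.071]
tcp_rot: [[0.175, 0.002, 0.985], [-0.985, 0.0, 0.175], [-0.0, -1.0, 0.002]]
force: [-0.2, -0.7, -0.2]
opening: 0.519
```

>>> drive_tool --commands '[{"dx": 0, "dy": 0, "dz": 0, "wx": 0, "wy": 0, "wz": 0, "grip": 5}, {"dx": 0, "dy": 0, "dz": 0, "wx": 0, "wy": 0, "wz": 0, "grip": 5}, {"dx": 0, "dy": 0, "dz": 0, "wx": 0, "wy": 0, "wz": 0, "grip": 5}, {"dx": 0, "dy": 0, "dz": 0, "wx": 0, "wy": 0, "wz": 0, "grip": 5}, {"dx": 0, "dy": 0, "dz": 0, "wx": 0, "wy": 0, "wz": 0, "grip": 5}, {"dx": 0, "dy": 0, "dz": 0, "wx": 0, "wy": 0, "wz": 0, "grip": 5}]'

```text
time_s: 18.52
position: [0.5303, 0.2502, 0.07]
tcp_rot: [[0.175, 0.0, 0.985], [-0.985, -0.0, 0.175], [0.0, -1.0, 0.0]]
force: [0.5, -1.9, 1.9]
opening: 0.179
```

The feeler is held (15.6 mm opening). I lift it straight up, turn it to the coater's yaw and carry it to above the gap.

>>> drive_tool --commands '[{"dx": 0, "dy": -0.3, "dz": 0, "wx": 0, "wy": 0, "wz": 0, "grip": 5}, {"dx": 0, "dy": -0.7, "dz": 0, "wx": 0, "wy": 0, "wz": 0, "grip": 5}, {"dx": 0, "dy": -0.9, "dz": 0, "wx": 0, "wy": 0, "wz": 0, "grip": 5}, {"dx": 0, "dy": -0.9, "dz": 0, "wx": 0, "wy": 0, "wz": 0, "grip": 5}, {"dx": 0, "dy": 0, "dz": 0, "wx": 0, "wy": 0, "wz": 0, "grip": 5}, {"dx": 0.5, "dy": 0, "dz": -0.1, "wx": 0, "wy": 0, "wz": 0, "grip": 5}, {"dx": 0.9, "dy": 0, "dz": -0.175, "wx": 0, "wy": 0, "wz": 0, "grip": 5}, {"dx": 0.9, "dy": 0, "dz": -0.175, "wx": 0, "wy": 0, "wz": 0, "grip": 5}]'

```text
time_s: 19.52
position: [0.5267, 0.1547, 0.1799]
tcp_rot: [[0.175, -0.004, 0.985], [-0.985, -0.001, 0.175], [0.0, -1.0, -0.005]]
force: [0.5, -0.5, -1.3]
opening: 0.181
```

>>> drive_tool --commands '[{"dx": 0.9, "dy": 0, "dz": -0.175, "wx": 0, "wy": 0, "wz": 0, "grip": 5}, {"dx": 0.9, "dy": 0, "dz": -0.175, "wx": 0, "wy": 0, "wz": 0, "grip": 5}, {"dx": 0.9, "dy": 0, "dz": -0.175, "wx": 0, "wy": 0, "wz": 0, "grip": 5}, {"dx": 0.9, "dy": 0, "dz": -0.175, "wx": 0, "wy": 0, "wz": 0, "grip": 5}, {"dx": 0.9, "dy": 0, "dz": -0.175, "wx": 0, "wy": 0, "wz": 0, "grip": 5}, {"dx": 0.9, "dy": 0, "dz": -0.175, "wx": 0, "wy": 0, "wz": 0, "grip": 5}, {"dx": 0.9, "dy": 0, "dz": -0.175, "wx": 0, "wy": 0, "wz": 0, "grip": 5}, {"dx": 0, "dy": 0, "dz": 0, "wx": 0, "wy": 0, "wz": 0, "grip": 5}]'

```text
time_s: 20.52
position: [0.5228, -0.1029, 0.1802]
tcp_rot: [[0.17, -0.003, 0.985], [-0.985, 0.001, 0.17], [-0.001, -1.0, -0.003]]
force: [-0.1, -0.0, -1.8]
opening: 0.18
```

>>> drive_tool --commands '[{"dx": 0.9, "dy": 0, "dz": -0.175, "wx": 0, "wy": 0, "wz": 0, "grip": 5}, {"dx": 0.7, "dy": 0, "dz": -0.15, "wx": 0, "wy": 0, "wz": 0, "grip": 5}, {"dx": 0, "dy": 0, "dz": 0, "wx": 0, "wy": 0.08, "wz": 0, "grip": 5}, {"dx": 0, "dy": 0, "dz": 0, "wx": 0, "wy": 0.079, "wz": 0, "grip": 5}, {"dx": 0, "dy": 0, "dz": 0, "wx": 0, "wy": 0, "wz": 0, "grip": 5}, {"dx": 0, "dy": 0, "dz": 0, "wx": 0, "wy": 0, "wz": 0, "grip": 5}]'

```text
time_s: 21.28
position: [0.522, -0.1646, 0.1812]
tcp_rot: [[-0.072, -0.002, 0.997], [-0.997, 0.001, -0.072], [-0.001, -1.0, -0.002]]
force: [0.6, -0.6, -1.1]
opening: 0.185
```

```bash
python3 - <<'E'
from h import *
s=bot.read_state();P=s['position'];R=s['tcp_rot'];print(s['time_s'],P.round(4),R.round(3).tolist(),s['force'].round(1),s['opening'])
o=[]
for n in('wrist','top','scene'):
    p,d,K,W=cap(n,n[0]+'7');c=proj([.525,-.186,.1],K,W).round().astype(int);print(n,c)
    h,w=(140,187) if n=='wrist' else (60,80)
    y=int(np.clip(c[1]-h//2,0,420-h));x=int(np.clip(c[0]-w//2,0,560-w));print(x,y,h,w)
    o.append(cv2.resize(p[y:y+h,x:x+w],(400,300),interpolation=3))
o.append(o[0]*0)
cv2.imwrite('pics/c7.png',np.vstack([np.hstack(o[:2]),np.hstack(o[2:])])[:,:,::-1])
E
```

```text
21.275 [ 0.522  -0.1646  0.1812] [[-0.072, -0.002, 0.997], [-0.997, 0.001, -0.072], [-0.001, -1.0, -0.002]] [ 0.6 -0.6 -1.1] 0.18485457218067036
wrist [300 207]
207 137 140 187
top [366 224]
326 194 60 80
scene [199 207]
159 177 60 80
```

View pics/c7.png

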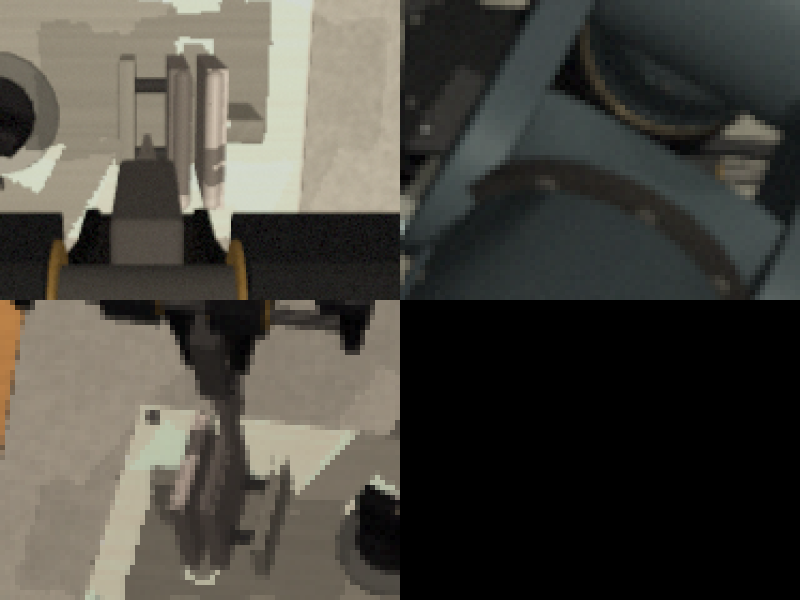

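The wrist crop shows the feeler's handle at (148,210) with its blade narrowing below. The gap is between the lips at about (193,130) in the crop, so I stopped about 20 mm short in −y. I measure the feeler in the hand.

```bash
cat > m.py <<'E'
from h import *
def meas(tag,P,R):
    p,d,K,W=load(tag);T=(cloud(d,K,W)-P)@R;C=T.reshape(-1,3);ok=(d.ravel()>0)&(abs(C[:,0])<.0125)&(C[:,2]>.008)&(C[:,2]<.04)&(C[:,1]>-.04)
    for y in np.arange(-.04,.065,.006):
        k=ok&(abs(C[:,1]-y)<.003)
        if k.sum()>4: print('y %.3f n%d x %.4f..%.4f z med %.4f max %.4f'%(y,k.sum(),*np.percentile(C[k,0],[2,98]),np.median(C[k,2]),C[k,2].max()))
    Q=cloud(d,K,W).reshape(-1,3);k=(Q[:,2]>.078)&(Q[:,2]<.092)&(abs(Q[:,0]-.525)<.04)&(abs(Q[:,1]+.187)<.03)
    L=(Q[k]-P)@R
    h,e=np.histogram(L[(L[:,2]>.005),0],np.arange(-.02,.05,.001));print('lips x',[(round(float(x)*1000),int(c)) for x,c in zip(e,h) if c]);print('lip z',L[:,2].max())
E
python3 - <<'E'
from m import *
s=bot.read_state();meas('w7',s['position'],s['tcp_rot'])
E
```

```text
y -0.040 n108 x -0.0116..0.0120 z med 0.0235 max 0.0242
y -0.034 n201 x -0.0121..0.0123 z med 0.0234 max 0.0245
y -0.028 n166 x -0.0119..0.0119 z med 0.0234 max 0.0242
y -0.022 n142 x -0.0121..0.0120 z med 0.0236 max 0.0241
y -0.016 n125 x -0.0121..0.0121 z med 0.0235 max 0.0240
y -0.010 n97 x -0.0119..0.0117 z med 0.0236 max 0.0241
y -0.004 n70 x -0.0083..0.0062 z med 0.0237 max 0.0241
y 0.002 n5 x -0.0060..0.0052 z med 0.0235 max 0.0235
y 0.026 n11 x -0.0034..0.0013 z med 0.0166 max 0.0170
y 0.032 n16 x -0.0036..0.0015 z med 0.0166 max 0.0171
y 0.038 n17 x -0.0029..0.0013 z med 0.0167 max 0.0171
y 0.044 n10 x -0.0028..0.0007 z med 0.0167 max 0.0169
y 0.050 n6 x -0.0022..0.0001 z med 0.0167 max 0.0169
y 0.056 n6 x -0.0022..0.0001 z med 0.0166 max 0.0168
lips x [(8, 32), (9, 35), (10, 33), (11, 34), (12, 34), (13, 34), (14, 38), (15, 41), (16, 36), (17, 31), (18, 21), (24, 27), (25, 41), (26, 36), (27, 39), (28, 37), (29, 37), (30, 34), (31, 28), (32, 31), (33, 32), (34, 9)]
lip z 0.036504024553935144
```

In the tool frame the blade is centred at x −1 mm and z +1.6 mm, with no tilt. The gap centre is at x +21.3 mm. I shift 22 mm, come down 20 mm and re-measure.

>>> drive_tool --commands '[{"dx": 0.28, "dy": 0, "dz": 0.04, "wx": 0, "wy": 0, "wz": 0, "grip": 5}, {"dx": 0.28, "dy": 0, "dz": 0.04, "wx": 0, "wy": 0, "wz": 0, "grip": 5}, {"dx": 0, "dy": 0.25, "dz": 0, "wx": 0, "wy": 0, "wz": 0, "grip": 5}, {"dx": 0, "dy": 0.25, "dz": 0, "wx": 0, "wy": 0, "wz": 0, "grip": 5}, {"dx": 0, "dy": 0, "dz": 0, "wx": 0, "wy": 0, "wz": 0, "grip": 5}, {"dx": 0, "dy": 0, "dz": 0, "wx": 0, "wy": 0, "wz": 0, "grip": 5}]'

```text
time_s: 22.18
position: [0.5242, -0.1876, 0.1616]
tcp_rot: [[-0.074, -0.0, 0.997], [-0.997, 0.0, -0.074], [-0.0, -1.0, -0.0]]
force: [-0.5, -0.4, -0.9]
opening: 0.179
```

```bash
python3 - <<'E'
from m import *
s=bot.read_state();P,R=s['position'],s['tcp_rot'];print(s['time_s'],P.round(4),s['force'].round(1),s['moment'].round(2));cap('wrist','w8');meas('w8',P,R)
E
```

```text
22.175 [ 0.5242 -0.1876  0.1616] [-0.5 -0.4 -0.9] [-0.02  0.16  0.06]
y -0.040 n113 x -0.0119..0.0121 z med 0.0240 max 0.0250
y -0.034 n185 x -0.0121..0.0122 z med 0.0239 max 0.0247
y -0.028 n171 x -0.0121..0.0121 z med 0.0241 max 0.0249
y -0.022 n141 x -0.0120..0.0121 z med 0.0240 max 0.0247
y -0.016 n125 x -0.0120..0.0121 z med 0.0241 max 0.0248
y -0.010 n89 x -0.0117..0.0114 z med 0.0242 max 0.0246
y -0.004 n74 x -0.0079..0.0065 z med 0.0242 max 0.0247
y 0.026 n16 x -0.0032..0.0018 z med 0.0172 max 0.0175
y 0.032 n11 x -0.0033..0.0019 z med 0.0172 max 0.0175
y 0.038 n17 x -0.0026..0.0012 z med 0.0171 max 0.0175
y 0.044 n10 x -0.0025..0.0011 z med 0.0174 max 0.0175
y 0.050 n8 x -0.0019..0.0005 z med 0.0174 max 0.0176
y 0.056 n5 x -0.0018..0.0004 z med 0.0173 max 0.0176
lips x [(-14, 31), (-13, 32), (-12, 32), (-11, 33), (-10, 41), (-9, 54), (-8, 37), (-7, 33), (-6, 33), (-5, 30), (-4, 26), (2, 28), (3, 33), (4, 65), (5, 34), (6, 33), (7, 33), (8, 32), (9, 32), (10, 33), (11, 31)]
lip z 0.03315383176128629
```

The blade is within about 0.5 mm of the gap centre, so I go down in slow steps.

>>> drive_tool --commands '[{"dx": 0, "dy": 0.15, "dz": 0, "wx": 0, "wy": 0, "wz": 0, "grip": 5}, {"dx": 0, "dy": 0.15, "dz": 0, "wx": 0, "wy": 0, "wz": 0, "grip": 5}, {"dx": 0, "dy": 0.15, "dz": 0, "wx": 0, "wy": 0, "wz": 0, "grip": 5}, {"dx": 0, "dy": 0.15, "dz": 0, "wx": 0, "wy": 0, "wz": 0, "grip": 5}, {"dx": 0, "dy": 0.15, "dz": 0, "wx": 0, "wy": 0, "wz": 0, "grip": 5}, {"dx": 0, "dy": 0, "dz": 0, "wx": 0, "wy": 0, "wz": 0, "grip": 5}]'

```text
time_s: 22.98
position: [0.5239, -0.1876, 0.1312]
tcp_rot: [[-0.074, -0.001, 0.997], [-0.997, 0.001, -0.074], [-0.001, -1.0, -0.001]]
force: [0.6, 0.3, -0.1]
opening: 0.177
```

Tip at about 0.071 (13 mm into the gap) with no contact force. I continue.

>>> drive_tool --commands '[{"dx": 0, "dy": 0.12, "dz": 0, "wx": 0, "wy": 0, "wz": 0, "grip": 5}, {"dx": 0, "dy": 0.12, "dz": 0, "wx": 0, "wy": 0, "wz": 0, "grip": 5}, {"dx": 0, "dy": 0.1, "dz": 0, "wx": 0, "wy": 0, "wz": 0, "grip": 5}, {"dx": 0, "dy": 0, "dz": 0, "wx": 0, "wy": 0, "wz": 0, "grip": 5}, {"dx": 0, "dy": 0, "dz": 0, "wx": 0, "wy": 0, "wz": 0, "grip": 5}]'

```text
time_s: 23.6
position: [0.5241, -0.1876, 0.1181]
tcp_rot: [[-0.074, -0.001, 0.997], [-0.997, 0.001, -0.074], [-0.0, -1.0, -0.001]]
force: [-0.3, 0.5, -2.1]
opening: 0.179
```

>>> drive_tool --commands '[{"dx": 0, "dy": 0.09, "dz": 0, "wx": 0, "wy": 0, "wz": 0, "grip": 5}, {"dx": 0, "dy": 0.09, "dz": 0, "wx": 0, "wy": 0, "wz": 0, "grip": 5}, {"dx": 0, "dy": 0.07, "dz": 0, "wx": 0, "wy": 0, "wz": 0, "grip": 5}, {"dx": 0, "dy": 0, "dz": 0, "wx": 0, "wy": 0, "wz": 0, "grip": 5}, {"dx": 0, "dy": 0, "dz": 0, "wx": 0, "wy": 0, "wz": 0, "grip": 5}, {"dx": 0, "dy": 0, "dz": 0, "wx": 0, "wy": 0, "wz": 0, "grip": 5}]'

```text
time_s: 24.35
position: [0.5247, -0.1873, 0.1087]
tcp_rot: [[-0.074, 0.001, 0.997], [-0.997, 0.001, -0.074], [-0.001, -1.0, 0.001]]
force: [1.7, 4.4, 4.4]
opening: 0.184
```

```bash
python3 - <<'E'
from m import *
s=bot.read_state();P,R=s['position'],s['tcp_rot'];print(s['time_s'],P.round(4),s['force'].round(1),s['moment'].round(2));cap('wrist','w9');meas('w9',P,R)
E
```

```text
24.35 [ 0.5247 -0.1873  0.1087] [1.7 4.4 4.4] [ 1.06 -0.02  0.01]
y -0.040 n114 x -0.0123..0.0115 z med 0.0240 max 0.0247
y -0.034 n198 x -0.0120..0.0123 z med 0.0240 max 0.0248
y -0.028 n158 x -0.0119..0.0119 z med 0.0241 max 0.0248
y -0.022 n137 x -0.0121..0.0122 z med 0.0241 max 0.0247
y -0.016 n127 x -0.0120..0.0121 z med 0.0241 max 0.0248
y -0.010 n91 x -0.0117..0.0120 z med 0.0242 max 0.0247
y -0.004 n70 x -0.0081..0.0066 z med 0.0243 max 0.0248
y 0.020 n350 x -0.0108..0.0093 z med 0.0241 max 0.0316
y 0.026 n357 x -0.0124..0.0117 z med 0.0238 max 0.0327
y 0.032 n46 x -0.0116..0.0111 z med 0.0324 max 0.0327
y 0.038 n54 x -0.0119..0.0113 z med 0.0324 max 0.0327
y 0.044 n48 x -0.0117..0.0116 z med 0.0323 max 0.0326
y 0.050 n32 x -0.0114..0.0115 z med 0.0324 max 0.0327
y 0.056 n40 x -0.0121..0.0115 z med 0.0324 max 0.0327
y 0.062 n27 x -0.0121..0.0115 z med 0.0324 max 0.0326
lips x [(-14, 45), (-13, 59), (-12, 39), (-11, 47), (-10, 40), (-9, 25), (-8, 45), (-7, 23), (-6, 46), (-5, 19), (-4, 18), (-3, 2), (-2, 5), (-1, 2), (0, 3), (1, 5), (2, 18), (3, 46), (4, 23), (5, 44), (6, 23), (7, 47), (8, 32), (9, 36), (10, 68), (11, 49)]
lip z 0.03273974196823351
```

There is contact: 4.4 N up, and +4.4 N in y from the fixed lip. The wedge's centre has to move toward +y as the sprung lip yields, so I descend with a small −dx.

>>> drive_tool --commands '[{"dx": -0.01, "dy": 0.05, "dz": 0, "wx": 0, "wy": 0, "wz": 0, "grip": 5}, {"dx": -0.01, "dy": 0.05, "dz": 0, "wx": 0, "wy": 0, "wz": 0, "grip": 5}, {"dx": -0.005, "dy": 0.03, "dz": 0, "wx": 0, "wy": 0, "wz": 0, "grip": 5}, {"dx": 0, "dy": 0, "dz": 0, "wx": 0, "wy": 0, "wz": 0, "grip": 5}, {"dx": 0, "dy": 0, "dz": 0, "wx": 0, "wy": 0, "wz": 0, "grip": 5}]'

```text
time_s: 25.02
position: [0.525, -0.1869, 0.1038]
tcp_rot: [[-0.074, 0.002, 0.997], [-0.997, -0.001, -0.074], [0.0, -1.0, 0.002]]
force: [0.5, 3.6, 6.3]
opening: 0.182
```

>>> drive_tool --commands '[{"dx": -0.01, "dy": 0.05, "dz": 0, "wx": 0, "wy": 0, "wz": 0, "grip": 5}, {"dx": -0.005, "dy": 0, "dz": 0, "wx": 0, "wy": 0, "wz": 0, "grip": 5}, {"dx": 0, "dy": 0, "dz": 0, "wx": 0, "wy": 0, "wz": 0, "grip": 5}, {"dx": 0, "dy": 0, "dz": 0, "wx": 0, "wy": 0, "wz": 0, "grip": 5}, {"dx": 0, "dy": 0, "dz": 0, "wx": 0, "wy": 0, "wz": 0, "grip": 5}]'

```text
time_s: 25.65
position: [0.5251, -0.1868, 0.1019]
tcp_rot: [[-0.074, 0.002, 0.997], [-0.997, -0.001, -0.074], [0.001, -1.0, 0.002]]
force: [0.7, 4.2, 6.5]
opening: 0.182
```

```bash
python3 - <<'E'
from m import *
s=bot.read_state();P,R=s['position'],s['tcp_rot'];print(s['time_s'],P.round(4),s['force'].round(1),s['moment'].round(2),np.degrees(np.arccos(-R[2,1])))
cap('wrist','w10');meas('w10',P,R)
a=np.radians(-4.2);Rc=np.array([[np.cos(a),-np.sin(a)],[np.sin(a),np.cos(a)]]);O=np.array([.5265,-.1351])
for t in('w5','w8','w9','w10'):
    p,d,K,W=load(t);Q=cloud(d,K,W).reshape(-1,3);L=(Q[:,:2]-O)@Rc
    k=(Q[:,2]>.080)&(Q[:,2]<.092)&(L[:,0]>.019)&(L[:,0]<.034)&(abs(L[:,1]+.051)<.02)
    y=L[k,1];a1=y[y<-.0505];b1=y[y>-.0505];print(t,k.sum(),'fixed %.4f..%.4f sprung %.4f..%.4f'%(*np.percentile(a1,[1,99]),*np.percentile(b1,[1,99])))
p=load('w10')[0];cv2.imwrite('pics/c10.png',cv2.resize(p[60:260,180:420],(720,600),interpolation=3)[:,:,::-1])
E
```

```text
25.65 [ 0.5251 -0.1868  0.1019] [0.7 4.2 6.5] [0.6  0.14 0.1 ] 0.12874783113978044
y -0.040 n114 x -0.0119..0.0120 z med 0.0240 max 0.0247
y -0.034 n195 x -0.0120..0.0123 z med 0.0240 max 0.0247
y -0.028 n167 x -0.0121..0.0120 z med 0.0240 max 0.0247
y -0.022 n135 x -0.0117..0.0121 z med 0.0240 max 0.0246
y -0.016 n122 x -0.0121..0.0121 z med 0.0241 max 0.0247
y -0.010 n89 x -0.0121..0.0113 z med 0.0242 max 0.0248
y -0.004 n73 x -0.0082..0.0065 z med 0.0243 max 0.0246
y 0.014 n433 x -0.0117..0.0098 z med 0.0244 max 0.0321
y 0.020 n232 x -0.0124..0.0125 z med 0.0276 max 0.0323
y 0.026 n62 x -0.0119..0.0119 z med 0.0320 max 0.0324
y 0.032 n54 x -0.0119..0.0119 z med 0.0320 max 0.0323
y 0.038 n39 x -0.0116..0.0117 z med 0.0319 max 0.0322
y 0.044 n51 x -0.0123..0.0116 z med 0.0320 max 0.0323
y 0.050 n42 x -0.0114..0.0120 z med 0.0319 max 0.0322
y 0.056 n29 x -0.0118..0.0120 z med 0.0319 max 0.0321
y 0.062 n33 x -0.0119..0.0113 z med 0.0320 max 0.0322
lips x [(-15, 7), (-14, 65), (-13, 47), (-12, 67), (-11, 35), (-10, 32), (-9, 37), (-8, 30), (-7, 31), (-6, 40), (-5, 16), (2, 12), (3, 25), (4, 37), (5, 24), (6, 41), (7, 25), (8, 44), (9, 55), (10, 42), (11, 65), (12, 35)]
lip z 0.032317050620557446
w5 268 fixed -0.0636..-0.0538 sprung -0.0479..-0.0381
w8 386 fixed -0.0636..-0.0548 sprung -0.0487..-0.0390
w9 615 fixed -0.0638..-0.0518 sprung -0.0496..-0.0385
w10 595 fixed -0.0642..-0.0547 sprung -0.0473..-0.0377
```

View pics/c10.png

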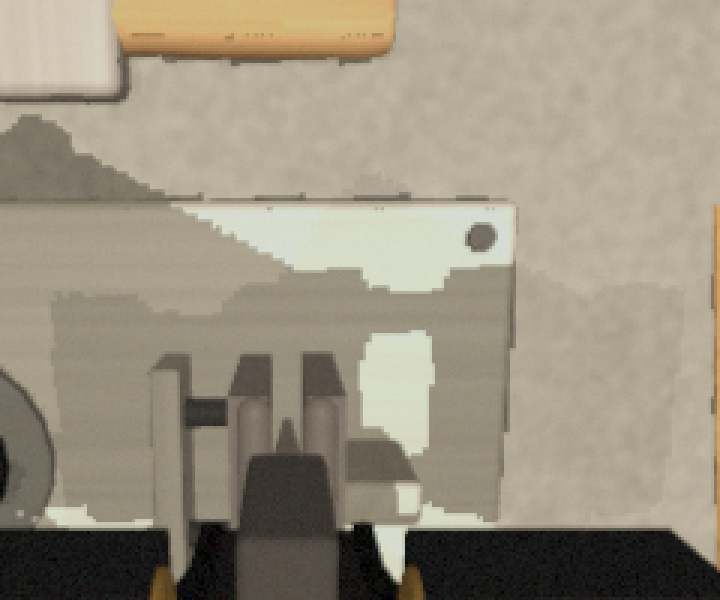

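The last picture (number 10) shows the feeler upright between the lips: the blade enters the gap at (288,440) and the dial base at the left edge is untouched. The lips' outer span grew from 24.6 to 26.5 mm, so the plate has given by about 1.5–1.9 mm. The forces are steady, so I hand in.

```bash
python3 - <<'E'
from rig import bot, workorder
s=bot.read_state();print(s['time_s'],s['position'].round(4),s['force'].round(1),s['opening']);print(workorder.hand_in())
E
```

```text
25.7 [ 0.5251 -0.1868  0.1019] [-0.   3.2  6.8] 0.1814576398489174
the job is handed in; nothing more can be done
None
```

The job is handed in at 25.7 s. The dial was turned to the long mark, and the feeler is held upright between the lips with its tip about 42 mm below the lip line. The hand-in gave no verdict.

**Last checks**
- **Dial:** the bar measured 60.9° after turning, against about 61° for the long mark. I measured it before fetching the feeler and did not measure it again at the end. The dial was not touched after that.
- **Sprung plate:** the lips' outer span grew from 24.6 mm to 26.5 mm. That means the plate has given about 1.5–1.9 mm, close to the 1.5 mm aim.
- **Forces:** the tool reads a steady 6.5–6.8 N upward and 3–4 N from the fixed-lip side. The upward drag is too large to come from the fixed lip alone, so I take both lips to be pressing. I could not measure each lip separately.
- **Feeler:** the opening is about 15.8 mm on the 16 mm handle. The handle did not slip in the grip, and the tool is tilted only 0.13°.

**What disagreed**
- **First dial grasp:** it closed above the knob and turned nothing. The wrist depth showed the fingertips about 31 mm higher relative to the reported TCP than the text says. I corrected for that in every later move.
- **First move call:** it was refused because each row must carry every key. Nothing moved.
- **Bystanders:** no move came near one, but I did not re-measure their positions at the end.

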